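# Draw the reagent tray out of its cool bay with the hook

## Task

Take the pull hook from its rest, put its prong down through the eye on the front of the reagent tray, and with the hook gently draw the tray straight out of the cool bay until you feel it held lightly but firmly against the two screw heads of the stop. Then unhook, leaving the tray at the stop, and lay the hook back on its rest as it was. Do not touch the tray with the gripper, do not tug or press hard, and leave the other things on the bench where they are.

Things in the scene. Friction and masses are not known exactly. Their poses are not given: they have to be found in the camera images.
- bay: White reagent cool bay, a fixed box 210 deep (its x), 151 wide, 116 mm high, open at the front; a steel runner plate 6 mm thick goes on 100 mm in front of it between guide rails (tops 20 mm above the bench). Origin: on the bench, under the middle of the front face. x points into the bay, z up; the tray slides out along -x. Position and heading vary.
- stop: Aluminium stop fixed across the runner, 80 to 92 mm before the bay's front: a low bar (top 12 mm above the bench) and two posts (tops at 50 mm), 54 mm free between them for the eye to pass. A round screw head on each post, facing the bay, halts the tray; both stand out alike, 2 to 16 mm, set afresh each time. Axes as the bay's. Origin: on the runner, midway in the plane of the post faces.
- tray: Grey tray with six white bottles, 150 long (its x), 91 wide, front wall 53 mm high, 0.4 to 0.8 kg, loose on the runner, 3 mm side play in all. Axes as the bay's. Origin: lower edge of its front face, in the middle. Dragging takes 3 to 10 N; it stands no push, pull or lift above 20 N from the hook. Starts inside the bay, only the eye out.
- eye (a point): Centre of the eye of the tray: a steel ring lying flat (hole axis upright), hole 14 mm, outside 26 mm, bar 6 mm thick, on a 6 mm stem, 40 mm in front of the tray's front face, 50 mm above the bench.
- hook: Right-angle pull hook, 0.10 kg: grey handle 110 long (its x), 22 wide (y), 24 mm high (z), a 7 mm steel shaft out of its +x end and at the shaft's end, 125 mm from the origin, a 6 mm prong straight down (-z). Origin: centre of the handle, the place to grip (from above, closing along y); on its rest 57 mm above the bench.
- hook_tip (a point): Lower end of the hook's prong: 125 mm along x and 35 mm below the handle's centre; the free prong under the shaft is 31 mm long. Axes as the hook's.
- rest: Fixed steel tool rest, base 190 by 60 by 8 mm, with two notched supports with flared cheeks: one under the handle 46 mm behind the origin (14 mm thick, cheeks 29 mm apart, tops 65 mm above the bench), one under the shaft 80 mm ahead (10 mm thick, cheeks 20 mm apart, tops 71 mm). Origin: on the bench, under the handle's centre; x: the way the shaft points.
- seat (a point): Where the handle's centre (hook) lies when the hook is on its rest, 57 mm above the bench; axes as the rest's.
- reagent: Bystander: amber bottle, 60 mm across, 130 mm high; origin under its centre.
- tube_rack: Bystander: white rack of capped tubes, 60 by 110 mm, 86 mm high; origin under its centre.
- specimen_jar: Bystander: clear jar, 60 mm across, 70 mm high; origin under its centre.

How it is judged:
By the outcome, as a careful person would: the job done as asked, in the order asked, and still so for the second after the job is handed in, with the robot touching nothing.
It also fails if it takes over 64 s, if anything falls off the work surface, if the arm or the gripper's body presses on something with over 40 N, if the wrist force passes 120 N, or if a joint passes its speed limit or range.

## Robot

A 6-joint arm with a two-finger parallel gripper is mounted at the origin on the work surface. World frame = base frame: x ahead of the robot, y to its left, z up, the work surface at z = 0. Lengths are in mm, angles in degrees, forces in N, time in s.
With the tool pointing down it reaches from about 350 to 800 mm from the base axis. Payload 7.3 kg.
Tool frame: the origin (TCP) lies between the finger pads; the fingertips stand bot.tip_extent ahead of it and the grasp point (between the pads) lies 3 mm ahead of it (bot.tip_extent is the distance from the TCP to the fingertips, in mm); z points along the fingers, y is the line along which they close (so a half turn about z gives the same grasp; the last joint's range is limited). The gripper opens to 85 mm and grips with 20 to 120 N. Pads are 22 mm wide; open, the fingers measure 114 mm over their backs; the gripper's body (76 mm by 85 mm) begins 54 mm behind the grasp point. The pads swing forward as they close: fully open they stand 13 mm farther back than shut.
Start: joints at [59.015, 19.595, 87.324, -0, 73.075, -8.365], TCP at [201.914, 484.637, 253.322] pointing down, gripper open.
Joint ranges: [-145.02, 145.02], [-44.19, 115.74], [2.07, 154.8], [-57.11, 237.11], [16.16, 152.29], [-177.93, 177.93]. Speed limits (degrees/s): [147.25, 147.25, 180, 180, 180, 180].

## Interface

Orientations are given as a 3x3 rotation matrix whose columns are the frame's x, y, z axes.
In Python, from workcell import bot gives the robot as it stands.
- The arm moves only by the shell command python3 -m jog 'ROWS'. ROWS is JSON, a list of rows, each an object with "travel": the shift along the tool's x, y, z in m, a list of three; "twist": the turn about the tool's z in rad; "gripper": the closure in counts, from 0 (fully open) to 255 (shut). A call has 1 to 8 rows; each row shifts and turns the commanded pose from where the row before left it, along the tool's axes as they then stand; what a row does not reach is not made up. A row lasts 1/10 s, in which the tool goes at most 50 mm and 8.59 degrees, less where a joint would pass 70% of its speed; a pose out of reach is approached as far as the arm can. A call with a gripper value outside its range is refused whole. The fingers move at their own pace and stop on an object; the grip force is fixed at half the most. Time passes only in rows, so rows that do not move let the fingers close. It gives the time, the measured TCP pose, the force, the opening and the grip force at its end, in the units of the state.
- bot.get_state(): the state, without advancing time (a new reading comes with each control period).
- bot.snapshot(name): name is "scene" or "top"; returns a dict with "pixels" (384x512x3 uint8, red, green, blue), "camera_matrix" (3x3 intrinsics, pixels), "k1" (the pictures are not rectified: a ray, as slopes to the right and down, at radius r is drawn at 1 + k1 r^2 times it, then the intrinsics apply), "camera_from_world" (4x4, takes a point from world to camera coordinates). Camera axes: x right, y up, looking along -z (the intrinsics and any distortion apply to the point x, -y, -z); pixel columns grow to the right and rows downward; lengths in mm; the calibration is good to about 2 mm. A picture is of the moment at which its call begins. There is no depth.
- bot.job_done(): hands the job in; it is judged then, once.
The state is a dict: "time_s": time; "joints": joint angles; "qvel": joint speeds; "tau": joint torques, N m; "tcp_pos": TCP position; "tool_rot": TCP orientation; "wrist_force": force on the tool from outside, world axes, zero at the start; "moment": the same for the moment, N m; "opening": opening from 0.0 (shut) to 1.0 (fully open); "gripper_force": force on a finger pad.
Only numpy, scipy, OpenCV 4.12 (cv2) and the standard library are available. Lean on these libraries where they do the work, as an engineer would, in place of code of your own. Each camera call takes 0.05 s, during which the arm holds its last target. There are 200 camera calls.

## Working session

There is one attempt and no reset: what is moved stays moved. The work goes in short steps, Python scripts to look and compute and a shell command to move; the robot and the scene stay as the last step left them, time stands still between calls to the robot, and variables do not carry over. Pictures are saved under pics/ and viewed, at most 11 in all, crops included, and the job is handed in when it is done.

```bash
mkdir -p pics; ls; python3 - <<'E'
from workcell import bot
import cv2,pickle
print(bot.get_state(),bot.tip_extent)
d={}
for n in("scene","top"):
    s=bot.snapshot(n);d[n]=s
    cv2.imwrite(f"pics/{n}0.png",cv2.resize(s["pixels"][:,:,::-1],(768,576),interpolation=cv2.INTER_CUBIC))
    print(s["camera_matrix"],s["k1"],s["camera_from_world"])
pickle.dump(d,open("s0.pkl","wb"))
E
```

```text
pics
{'time_s': 0.0, 'joints': array([ 5.90148648e+01,  1.96360736e+01,  8.73777151e+01,  2.38216322e-03,
        7.30762399e+01, -8.36531845e+00]), 'qvel': array([ 0.01687301,  0.11907107,  0.1161403 ,  0.007853  , -0.04517879,
        0.06813749]), 'tau': array([ 8.21325339e-04, -4.33666849e+01, -2.46015877e+01, -1.82233994e-04,
        7.56882364e-03,  5.71298187e-06]), 'tcp_pos': array([201.69619488, 484.30134366, 252.62628231]), 'tool_rot': array([[-9.23072467e-01,  3.84625156e-01, -8.43026646e-04],
       [ 3.84625986e-01,  9.23071552e-01, -1.32659416e-03],
       [ 2.67932431e-04, -1.54879249e-03, -9.99998765e-01]]), 'wrist_force': array([ 0.31724878,  0.33244432, -0.26042983]), 'moment': array([-0.01603853,  0.03442102, -0.02097846]), 'gripper_force': 0.0, 'opening': 1.0047345254553441} 22.0
[[405.2633965    0.         246.78529374]
 [  0.         405.2633965  192.46387698]
 [  0.           0.           1.        ]] -0.1183058208705506 [[ 2.87471106e-01  9.57592656e-01 -1.94079656e-02 -2.41656387e+02]
 [-7.02176425e-01  2.24489131e-01  6.75686983e-01  3.54641141e+02]
 [ 6.51389770e-01 -1.80612668e-01  7.36933126e-01 -1.24354718e+03]
 [ 0.00000000e+00  0.00000000e+00  0.00000000e+00  1.00000000e+00]]
[[366.62097402   0.         257.1995297 ]
 [  0.         366.62097402 192.90358838]
 [  0.           0.           1.        ]] 0.015099115784272555 [[ 9.79770450e-04 -9.99412206e-01  3.42678157e-02  7.00117962e+01]
 [ 9.88881951e-01  6.06391914e-03  1.48578991e-01 -5.97035084e+02]
 [-1.48699454e-01  3.37412512e-02  9.88306633e-01 -6.54858317e+02]
 [ 0.00000000e+00  0.00000000e+00  0.00000000e+00  1.00000000e+00]]
```

View pics/scene0.png

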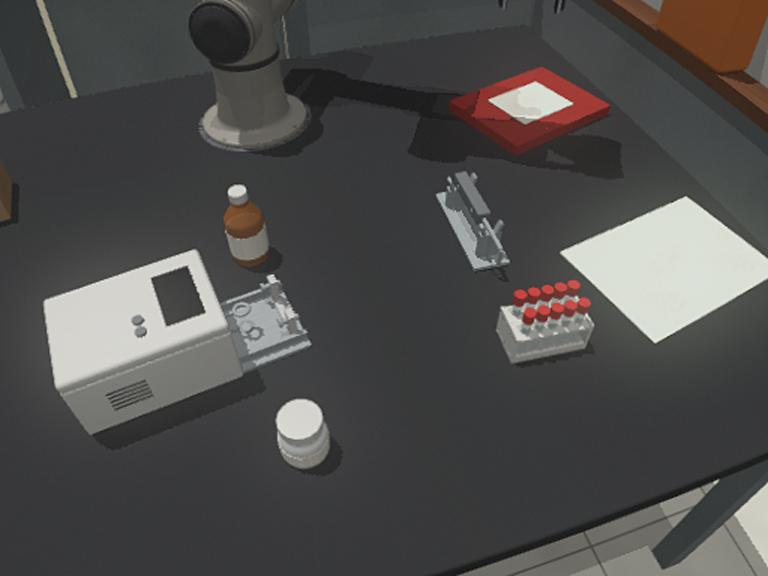

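View pics/top0.png

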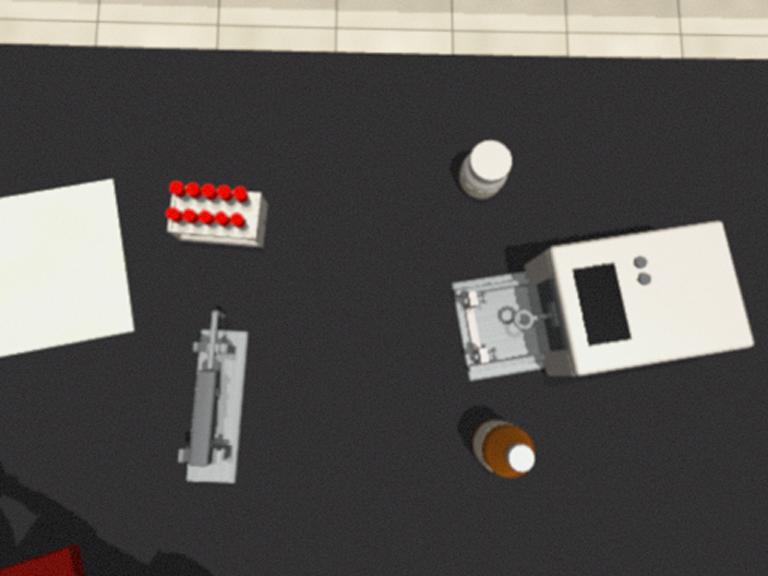

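The scene view shows the bay at left (front at about 235,330), the stop at (285,305), and the rest with the hook at (475,220). The top view shows the hook from (205,460) to (215,312), the eye at (524,320) with its shadow at (507,315), and the stop at (475,325). Next I'll crop for detail.

```bash
cat > h.py <<'E'
import numpy as np,cv2
def ray(s,px):
    K=s["camera_matrix"];M=s["camera_from_world"];k=s["k1"]
    p=cv2.undistortPoints(np.array([[px]],float),K,np.array([k,0,0,0.]))[0,0]
    R=M[:3,:3];return -R.T@M[:3,3], R.T@np.array([p[0],-p[1],-1])
def plane(s,px,z):
    o,d=ray(s,px);return o+d*(z-o[2])/d[2]
def tri(s1,p1,s2,p2):
    A=np.zeros((3,3));b=np.zeros(3)
    for s,p in((s1,p1),(s2,p2)):
        o,d=ray(s,p);d/=np.linalg.norm(d);P=np.eye(3)-np.outer(d,d);A+=P;b+=P@o
    X=np.linalg.solve(A,b);return X
def proj(s,X):
    M=s["camera_from_world"];c=M[:3,:3]@np.array(X,float)+M[:3,3]
    a,b=c[0]/-c[2],-c[1]/-c[2];f=1+s["k1"]*(a*a+b*b);K=s["camera_matrix"]
    return np.array([K[0,0]*a*f+K[0,2],K[1,1]*b*f+K[1,2]])
def crop(s,x,y,w,h,f):
    im=cv2.resize(s["pixels"][y:y+h,x:x+w,::-1],None,fx=f,fy=f,interpolation=cv2.INTER_CUBIC)
    for i in range(0,w,10): cv2.putText(im,str(x+i),(i*f,8),0,.3,(0,255,255));cv2.line(im,(i*f,9),(i*f,14),(0,255,255))
    for i in range(0,h,10): cv2.putText(im,str(y+i),(0,i*f+3),0,.3,(0,255,255));cv2.line(im,(20,i*f),(25,i*f),(0,255,255))
    return im
E
python3 - <<'E'
import pickle,cv2,numpy as np
from h import *
d=pickle.load(open("s0.pkl","rb"))
a=crop(d["top"],112,195,60,135,4);b=crop(d["top"],297,177,86,80,6)
im=np.zeros((600,800,3),np.uint8);im[:540,:240]=a;im[:480,250:766]=b
cv2.imwrite("pics/c1.png",im)
a=crop(d["scene"],280,105,70,80,6);b=crop(d["scene"],145,170,65,80,6)
im=np.zeros((600,820,3),np.uint8);im[:480,:420]=a;im[:480,425:815]=b
cv2.imwrite("pics/c2.png",im[:,:800])
E
```

```text
(no output)
```

View pics/c1.png

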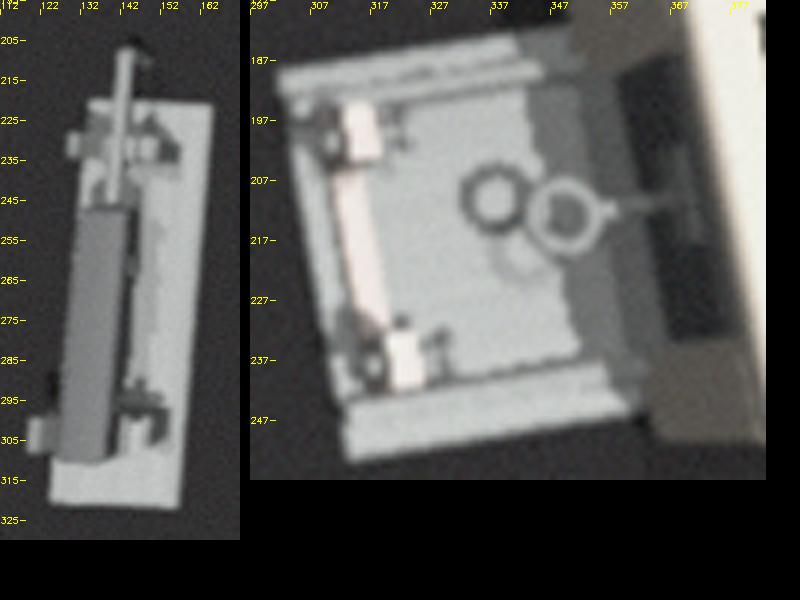

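View pics/c2.png

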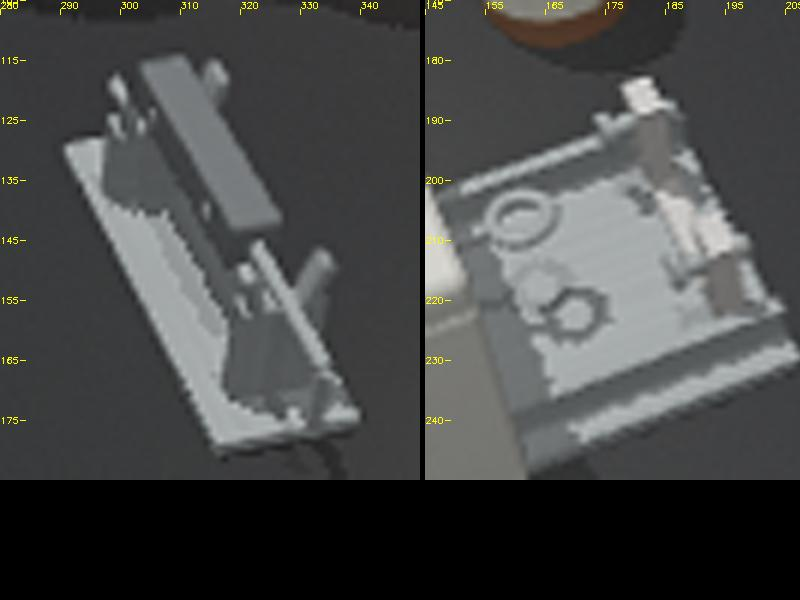

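Crop 1 shows the handle top spanning (132,246)-(140,311) in the top view, with the eye centre at about (349.5,213) and post tops at (315.5,198) and (323,237). Crop 2 shows the eye at (160.8,206) in the scene view and the handle top at (303,116)-(327,141).

```bash
python3 - <<'E'
import pickle,cv2,numpy as np
from h import *
d=pickle.load(open("s0.pkl","rb"));T,S=d["top"],d["scene"]
np.set_printoptions(precision=1,suppress=True)
t=lambda x,y:((x+.5)/4-.5+112,(y+.5)/4-.5+195)
e=lambda x,y:((x-250+.5)/6-.5+297,(y+.5)/6-.5+177)
s1=lambda x,y:((x+.5)/6-.5+280,(y+.5)/6-.5+105)
s2=lambda x,y:((x-425+.5)/6-.5+145,(y+.5)/6-.5+170)
H=[t(82,205),t(130,207),t(113,463),t(60,458)]
P=np.array([plane(T,p,69) for p in H]);print("handle top",P,P.mean(0))
G=[s1(232,228),s1(282,215),s1(185,53),s1(140,65)]
G=[s1(232,228),s1(282,215),s1(185,53),s1(140,65)]
Q=np.array([plane(S,p,69) for p in G]);print("scene",Q,Q.mean(0))
for n,X in(("top",P),("scene",Q)):
    # long edge directions
    c=X.mean(0); _,_,v=np.linalg.svd(X[:,:2]-c[:2]);a=v[0];print(n,np.degrees(np.arctan2(*a[::-1])))
B=[t(90,100),t(213,104),t(178,507),t(50,501)]
R=np.array([plane(T,p,8) for p in B]);print("base",R,R.mean(0))
print("shaft tip top",plane(T,t(127,50),57),plane(T,t(112,200),57))
print("eye",tri(T,e(565,216),S,s2(520,218)),plane(T,e(565,216),50),plane(S,s2(520,218),50))
for n,p,z in(("postA",e(362,130),50),("postB",e(405,360),50)):print(n,plane(T,p,z))
print("rails",[plane(T,e(*p),20) for p in((278,72),(515,37),(348,460),(625,405))])
f=lambda x,y:((x+.5)/1.5-.5,(y+.5)/1.5-.5)
C=np.array([plane(T,f(*p),116) for p in((553,248),(722,222),(752,347),(575,376))]);print("bay roof",C)
for i,j in((0,1),(3,2),(0,3),(1,2)):
    v=C[j]-C[i];print(np.degrees(np.arctan2(v[1],v[0])),np.hypot(*v[:2]))
E
```

```text
handle top [[496.7 294.5  69. ]
 [495.8 273.5  69. ]
 [386.6 275.5  69. ]
 [388.9 298.1  69. ]] [442.  285.4  69. ]
scene [[497.4 274.5  69. ]
 [496.1 295.9  69. ]
 [389.7 300.9  69. ]
 [391.7 280.1  69. ]] [443.7 287.8  69. ]
top 178.65149161238347
scene 176.85497353681342
base [[547.8 311.6   8. ]
 [546.  252.    8. ]
 [356.7 260.8   8. ]
 [360.  320.2   8. ]] [452.6 286.1   8. ]
shaft tip top [567.1 281.4  57. ] [499.  284.9  57. ]
eye [ 559.6 -100.2   49.4] [ 559.3 -101.1   50. ] [560.6 -99.2  50. ]
postA [586.2 -37.5  50. ]
postB [514.2 -49.3  50. ]
rails [array([609.5, -16. ,  20. ]), array([621.8, -95.2,  20. ]), array([483.2, -36.4,  20. ]), array([ 500.9, -127. ,   20. ])]
bay roof [[ 635.8 -119.1  116. ]
 [ 668.7 -320.6  116. ]
 [ 522.4 -341.7  116. ]
 [ 489.3 -137.4  116. ]]
-80.74608597528912 204.18101192827376
-80.78013246473134 207.05690690374828
-172.89895727098911 147.72647189435924
-171.78280285110776 147.76942683251332
```

```bash
python3 -m jog '[{"travel":[-0.0373,-0.0112,0],"twist":0,"gripper":0},{"travel":[-0.0373,-0.0112,0],"twist":0,"gripper":0},{"travel":[-0.0373,-0.0112,0],"twist":0,"gripper":0},{"travel":[-0.0373,-0.0112,0],"twist":0,"gripper":0},{"travel":[-0.0373,-0.0112,0],"twist":0,"gripper":0},{"travel":[-0.0373,-0.0112,0],"twist":0,"gripper":0},{"travel":[-0.0373,-0.0112,0],"twist":0,"gripper":0},{"travel":[-0.0373,-0.0112,0],"twist":0,"gripper":0}]'; python3 -m jog '[{"travel":[0,0,0.03],"twist":-0.1163,"gripper":0},{"travel":[0,0,0.03],"twist":-0.1163,"gripper":0},{"travel":[0,0,0.03],"twist":-0.1163,"gripper":0},{"travel":[0,0,0.02],"twist":0,"gripper":0},{"travel":[0,0,0],"twist":0,"gripper":0},{"travel":[0,0,0],"twist":0,"gripper":0}]'
```

```text
time_s: 0.9
tcp_pos: [443.8, 285.9, 253.0]
tool_rot: [[-0.923, 0.385, -0.001], [0.385, 0.923, -0.0], [0.001, -0.0, -1.0]]
wrist_force: [1.2, 0.7, -0.1]
opening: 1.001
gripper_force: 0.0
time_s: 1.5
tcp_pos: [443.0, 287.2, 143.5]
tool_rot: [[-0.999, 0.046, -0.0], [0.046, 0.999, -0.0], [0.0, -0.0, -1.0]]
wrist_force: [0.3, 0.2, -0.5]
opening: 0.999
gripper_force: 0.0
```

```bash
python3 -m jog '[{"travel":[0,-0.0005,0.025],"twist":0,"gripper":0},{"travel":[0,0,0.025],"twist":0,"gripper":0},{"travel":[0,0,0.02],"twist":0,"gripper":0},{"travel":[0,0,0.0135],"twist":0,"gripper":0},{"travel":[0,0,0],"twist":0,"gripper":60},{"travel":[0,0,0],"twist":0,"gripper":120},{"travel":[0,0,0],"twist":0,"gripper":150},{"travel":[0,0,0],"twist":0,"gripper":160}]'; python3 -m jog '[{"travel":[0,0,0],"twist":0,"gripper":175},{"travel":[0,0,0],"twist":0,"gripper":185},{"travel":[0,0,0],"twist":0,"gripper":195},{"travel":[0,0,0],"twist":0,"gripper":205},{"travel":[0,0,0],"twist":0,"gripper":225},{"travel":[0,0,0],"twist":0,"gripper":255},{"travel":[0,0,0],"twist":0,"gripper":255}]'
python3 - <<'E'
from workcell import bot
print(bot.get_state()["moment"],bot.get_state()["wrist_force"])
E
```

```text
time_s: 2.3
tcp_pos: [443.5, 287.0, 61.0]
tool_rot: [[-0.999, 0.046, 0.002], [0.046, 0.999, 0.001], [-0.002, 0.001, -1.0]]
wrist_force: [0.2, 0.5, -0.3]
opening: 0.372
gripper_force: 0.0
time_s: 3.0
tcp_pos: [443.2, 286.8, 60.4]
tool_rot: [[-0.999, 0.046, 0.001], [0.046, 0.999, 0.0], [-0.001, 0.001, -1.0]]
wrist_force: [-0.8, -0.2, 5.5]
opening: 0.245
gripper_force: 58.6
[-0.12214073  0.18087361 -0.04572405] [-0.80606252 -0.20597871  5.52692149]
```

```bash
python3 -m jog '[{"travel":[0,0,-0.004],"twist":0,"gripper":255},{"travel":[0,0,-0.01],"twist":0,"gripper":255},{"travel":[0,0,-0.018],"twist":0,"gripper":255},{"travel":[0,0,-0.022],"twist":0,"gripper":255},{"travel":[0,0,-0.022],"twist":0,"gripper":255},{"travel":[0,0,-0.018],"twist":0,"gripper":255},{"travel":[0,0,-0.006],"twist":0,"gripper":255},{"travel":[0,0,0],"twist":0,"gripper":255}]'; python3 -m jog '[{"travel":[-0.0076,-0.018,0],"twist":0,"gripper":255},{"travel":[-0.0145,-0.0345,0],"twist":0,"gripper":255},{"travel":[-0.0145,-0.0345,0],"twist":0,"gripper":255},{"travel":[-0.0145,-0.0345,0],"twist":0,"gripper":255},{"travel":[-0.0145,-0.0345,0],"twist":0,"gripper":255},{"travel":[-0.0145,-0.0345,0],"twist":0,"gripper":255},{"travel":[-0.0145,-0.0345,0],"twist":0,"gripper":255},{"travel":[-0.014,-0.034,0],"twist":0,"gripper":255}]'
python3 -m jog '[{"travel":[0,0,0],"twist":0.085,"gripper":255},{"travel":[0,0,0],"twist":0.128,"gripper":255},{"travel":[0,0,0],"twist":0.128,"gripper":255},{"travel":[0,0,0],"twist":0.128,"gripper":255},{"travel":[0,0,0],"twist":0.128,"gripper":255},{"travel":[0,0,0],"twist":0.128,"gripper":255},{"travel":[0,0,0],"twist":0.128,"gripper":255},{"travel":[0,0,0],"twist":0.128,"gripper":255}]';python3 -m jog '[{"travel":[0,0,0],"twist":0.128,"gripper":255},{"travel":[0,0,0],"twist":0.128,"gripper":255},{"travel":[0,0,0],"twist":0.128,"gripper":255},{"travel":[0,0,0],"twist":0,"gripper":255},{"travel":[0,0,0],"twist":0,"gripper":255},{"travel":[0,0,0],"twist":0,"gripper":255}]'
python3 - <<'E'
from workcell import bot
import cv2,pickle,numpy as np
from h import *
st=bot.get_state();d={n:bot.snapshot(n) for n in("scene","top")};pickle.dump((st,d),open("s1.pkl","wb"))
print(st["tcp_pos"],st["tool_rot"],st["wrist_force"],st["moment"])
im=np.zeros((600,800,3),np.uint8)
a=crop(d["top"],270,165,110,95,4);b=crop(d["scene"],130,130,85,110,4)
im[:380,:440]=a;im[:440,445:785]=b
cv2.imwrite("pics/c3.png",im)
E
```

```text
time_s: 3.8
tcp_pos: [443.1, 286.8, 160.7]
tool_rot: [[-0.999, 0.046, 0.002], [0.046, 0.999, 0.001], [-0.002, 0.001, -1.0]]
wrist_force: [-0.2, 0.5, -0.7]
opening: 0.248
gripper_force: 58.6
time_s: 4.6
tcp_pos: [539.1, 21.5, 158.5]
tool_rot: [[-0.999, 0.046, -0.002], [0.046, 0.999, 0.0], [0.002, 0.0, -1.0]]
wrist_force: [0.0, 1.0, -0.5]
opening: 0.249
gripper_force: 58.7
time_s: 5.4
tcp_pos: [538.7, 23.0, 158.4]
tool_rot: [[-0.513, 0.858, -0.003], [0.858, 0.513, 0.0], [0.002, -0.002, -1.0]]
wrist_force: [0.1, 0.0, -0.7]
opening: 0.248
gripper_force: 58.9
time_s: 6.0
tcp_pos: [539.3, 23.0, 159.3]
tool_rot: [[-0.162, 0.987, -0.001], [0.987, 0.162, 0.0], [0.0, -0.001, -1.0]]
wrist_force: [-0.4, 0.8, -1.7]
opening: 0.25
gripper_force: 58.9
[539.26653317  22.97716592 159.32656355] [[-1.61697599e-01  9.86840006e-01 -8.30646077e-04]
 [ 9.86840309e-01  1.61697792e-01  1.69691352e-04]
 [ 3.01771851e-04 -7.92276347e-04 -9.99999641e-01]] [-0.43284556  0.79572375 -1.69816854] [ 0.0813766   0.00962872 -0.06431651]
```

View pics/c3.png

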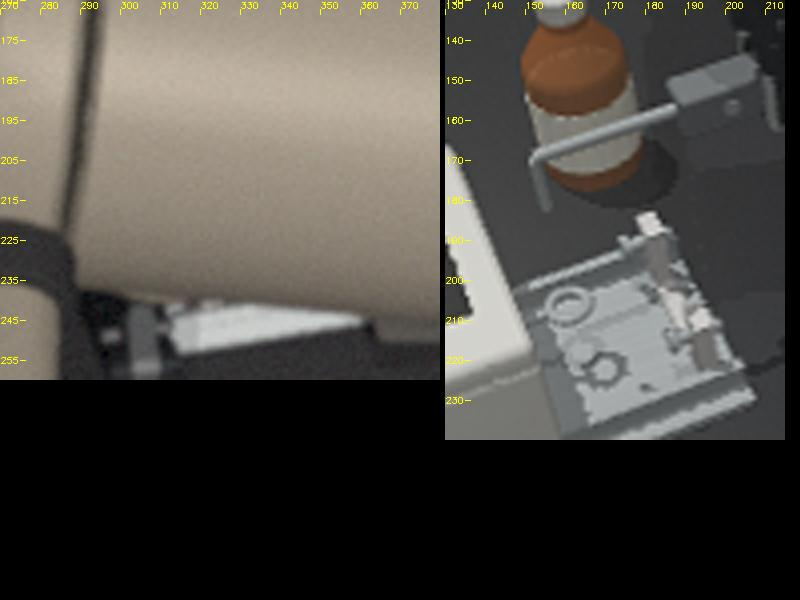

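The tip is at about (155,181.5) in the scene view, above the eye at (160.9,206.1). The arm hides the top view here.

```bash
python3 - <<'E'
import pickle,numpy as np
from h import *
np.set_printoptions(precision=1,suppress=True)
st,d=pickle.load(open("s1.pkl","rb"));S=d["scene"]
u=np.array([.16,-.987,0]);t=st["tcp_pos"]
pt=t+[0,0,-3]+125*u+[0,0,-35]
print("pred tip",pt,proj(S,pt),"bend",proj(S,pt+[0,0,35]))
q=(154.9,181.6);print("scene tip",plane(S,q,pt[2]))
print("eye scene",plane(S,(160.9,206.1),50))
print("bend obs",plane(S,(130+(535-445)/4-.4,130+156/4-.4),pt[2]+37))
print("handle top corners",[plane(S,(130+(x-445)/4-.4,130+y/4-.4),pt[2]+47) for x,y in((668,83),(752,54),(762,72),(678,103))])
E
```

```text
pred tip [ 559.3 -100.4  121.3] [153.2 181.3] bend [149.7 168.2]
scene tip [561.1 -97.3 121.3]
eye scene [561.4 -98.4  50. ]
bend obs [564.  -96.1 158.3]
handle top corners [array([545.1, -28.6, 168.3]), array([537.1,  13.8, 168.3]), array([551.4,  15.5, 168.3]), array([560.4, -26.7, 168.3])]
```

```bash
python3 -m jog '[{"travel":[-0.0005,0,0.01],"twist":0,"gripper":255},{"travel":[-0.0005,0,0.018],"twist":0,"gripper":255},{"travel":[0,0,0.018],"twist":0,"gripper":255},{"travel":[0,0,0.012],"twist":0,"gripper":255},{"travel":[0,0,0.003],"twist":0,"gripper":255},{"travel":[0,0,0],"twist":0,"gripper":255},{"travel":[0,0,0],"twist":0,"gripper":255}]'
python3 - <<'E'
from workcell import bot
import cv2,pickle,numpy as np
from h import *
st=bot.get_state();d={n:bot.snapshot(n) for n in("scene",)};pickle.dump((st,d),open("s2.pkl","wb"))
print(st["tcp_pos"],st["wrist_force"])
cv2.imwrite("pics/c4.png",crop(d["scene"],140,150,70,70,8))
E
```

```text
time_s: 6.8
tcp_pos: [540.1, 21.9, 99.3]
tool_rot: [[-0.159, 0.987, 0.001], [0.987, 0.159, -0.0], [-0.0, 0.001, -1.0]]
wrist_force: [0.6, 0.4, -1.1]
opening: 0.252
gripper_force: 58.9
[540.09335093  21.94330185  99.34976177] [ 0.58850183  0.36369966 -1.12487722]
```

View pics/c4.png

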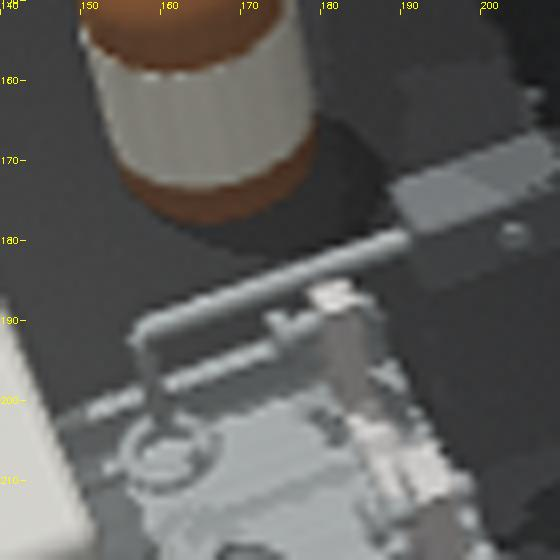

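The tip hangs at about (160,201.5), just above the ring centred at (160.5,206.6).

```bash
python3 - <<'E'
import pickle,numpy as np
from h import *
st,d=pickle.load(open("s2.pkl","rb"));S=d["scene"]
print(plane(S,(159.9,201.6),61.3),plane(S,(160.5,206.6),50),[plane(S,(140+x/8-.4,150+y/8-.4),50) for x,y in((119,458),(216,446),(160,492),(172,415))])
E
```

```text
[559.0592882 -98.0549018  61.3      ] [562.48928641 -99.35566594  50.        ] [array([ 559.39521422, -111.38614305,   50.        ]), array([562.94110755, -86.77099933,  50.        ]), array([ 573.90774042, -102.91707177,   50.        ]), array([548.94156537, -96.07084739,  50.        ])]
```

```bash
python3 -m jog '[{"travel":[-0.0008,0.0015,0],"twist":0,"gripper":255},{"travel":[0,0,0.004],"twist":0,"gripper":255},{"travel":[0,0,0.004],"twist":0,"gripper":255},{"travel":[0,0,0.002],"twist":0,"gripper":255},{"travel":[0,0,0.002],"twist":0,"gripper":255},{"travel":[0,0,0],"twist":0,"gripper":255}]'; python3 -c "
from workcell import bot
s=bot.get_state();print(s['moment'],s['wrist_force'])"
```

```text
time_s: 7.45
tcp_pos: [541.0, 21.4, 86.4]
tool_rot: [[-0.159, 0.987, -0.001], [0.987, 0.159, 0.0], [0.0, -0.001, -1.0]]
wrist_force: [0.9, 0.1, -1.9]
opening: 0.245
gripper_force: 58.9
[ 0.04292164 -0.00626771  0.00690861] [ 0.94334444  0.12503575 -1.88296894]
```

```bash
python3 -m jog '[{"travel":[0,0,0.003],"twist":0,"gripper":255},{"travel":[0,0,0.003],"twist":0,"gripper":255},{"travel":[0,0,0],"twist":0,"gripper":255}]'; python3 -m jog '[{"travel":[0,0,0.004],"twist":0,"gripper":255},{"travel":[0,0,0.004],"twist":0,"gripper":255},{"travel":[0,0,0.004],"twist":0,"gripper":255},{"travel":[0,0,0.002],"twist":0,"gripper":255},{"travel":[0,0,0],"twist":0,"gripper":255},{"travel":[0,0,0],"twist":0,"gripper":255}]';  python3 - <<'E'
from workcell import bot
import cv2
from h import *
s=bot.get_state();print(s['moment'],s['wrist_force'])
cv2.imwrite("pics/c5.png",crop(bot.snapshot("scene"),140,150,70,70,8))
E
```

```text
time_s: 7.75
tcp_pos: [541.0, 21.5, 80.3]
tool_rot: [[-0.159, 0.987, -0.001], [0.987, 0.159, 0.0], [0.0, -0.001, -1.0]]
wrist_force: [0.0, 0.4, -1.2]
opening: 0.247
gripper_force: 58.9
time_s: 8.35
tcp_pos: [541.3, 21.4, 66.8]
tool_rot: [[-0.159, 0.987, 0.0], [0.987, 0.159, 0.0], [0.0, 0.0, -1.0]]
wrist_force: [-0.1, -0.0, -1.0]
opening: 0.247
gripper_force: 58.9
[ 0.01289966 -0.01965495 -0.00962281] [-0.10414577 -0.01097642 -1.003184  ]
```

View pics/c5.png

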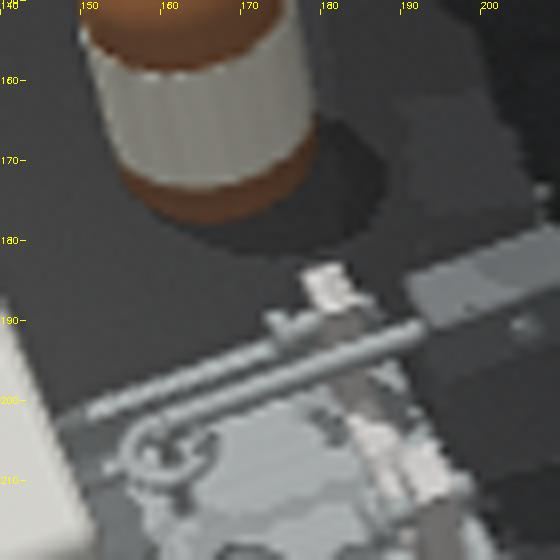

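The prong passes through the ring at (160,206). Now I'll draw slowly.

```bash
python3 -m jog '[{"travel":[0.001,0,0],"twist":0,"gripper":255},{"travel":[0.001,0,0],"twist":0,"gripper":255},{"travel":[0.001,0,0],"twist":0,"gripper":255},{"travel":[0.001,0,0],"twist":0,"gripper":255},{"travel":[0.001,0,0],"twist":0,"gripper":255},{"travel":[0.001,0,0],"twist":0,"gripper":255}]'; python3 -m jog '[{"travel":[0.001,0,0],"twist":0,"gripper":255},{"travel":[0.001,0,0],"twist":0,"gripper":255},{"travel":[0.001,0,0],"twist":0,"gripper":255},{"travel":[0.001,0,0],"twist":0,"gripper":255}]'; python3 -c "
from workcell import bot
s=bot.get_state();print(s['moment'],s['wrist_force'])"
```

```text
time_s: 9.0
tcp_pos: [540.4, 27.1, 66.9]
tool_rot: [[-0.159, 0.987, 0.0], [0.987, 0.159, -0.0], [-0.0, 0.0, -1.0]]
wrist_force: [0.0, -2.9, -1.1]
opening: 0.25
gripper_force: 58.8
time_s: 9.4
tcp_pos: [539.7, 31.3, 66.8]
tool_rot: [[-0.159, 0.987, 0.0], [0.987, 0.159, -0.0], [-0.0, 0.0, -1.0]]
wrist_force: [1.0, -2.8, -1.0]
opening: 0.25
gripper_force: 58.9
[-0.52947964 -0.05130999 -0.06954478] [ 0.97117902 -2.79655645 -1.00470015]
```

```bash
python3 -m jog '[{"travel":[0.002,0,0],"twist":0,"gripper":255},{"travel":[0.0025,0,0],"twist":0,"gripper":255},{"travel":[0.0025,0,0],"twist":0,"gripper":255},{"travel":[0.0025,0,0],"twist":0,"gripper":255},{"travel":[0.0025,0,0],"twist":0,"gripper":255},{"travel":[0.0025,0,0],"twist":0,"gripper":255},{"travel":[0.0025,0,0],"twist":0,"gripper":255},{"travel":[0.0025,0,0],"twist":0,"gripper":255}]'; python3 -m jog '[{"travel":[0.0025,0,0],"twist":0,"gripper":255},{"travel":[0.0025,0,0],"twist":0,"gripper":255},{"travel":[0.0025,0,0],"twist":0,"gripper":255},{"travel":[0.0025,0,0],"twist":0,"gripper":255},{"travel":[0.0025,0,0],"twist":0,"gripper":255},{"travel":[0.0025,0,0],"twist":0,"gripper":255},{"travel":[0.0025,0,0],"twist":0,"gripper":255},{"travel":[0.0025,0,0],"twist":0,"gripper":255}]' ; python3 -m jog '[{"travel":[0.0025,0,0],"twist":0,"gripper":255},{"travel":[0.0025,0,0],"twist":0,"gripper":255},{"travel":[0.002,0,0],"twist":0,"gripper":255},{"travel":[0.002,0,0],"twist":0,"gripper":255},{"travel":[0.0015,0,0],"twist":0,"gripper":255},{"travel":[0.001,0,0],"twist":0,"gripper":255},{"travel":[0.001,0,0],"twist":0,"gripper":255},{"travel":[0.001,0,0],"twist":0,"gripper":255}]'; python3 -c "
from workcell import bot
s=bot.get_state();print(s['moment'],s['wrist_force'])"
```

```text
time_s: 10.2
tcp_pos: [536.5, 50.8, 66.8]
tool_rot: [[-0.159, 0.987, 0.0], [0.987, 0.159, 0.0], [0.0, 0.0, -1.0]]
wrist_force: [0.7, -4.2, -0.7]
opening: 0.25
gripper_force: 58.9
time_s: 11.0
tcp_pos: [533.3, 70.5, 66.8]
tool_rot: [[-0.159, 0.987, 0.0], [0.987, 0.159, 0.0], [0.0, 0.0, -1.0]]
wrist_force: [0.2, -3.4, -1.1]
opening: 0.252
gripper_force: 58.9
time_s: 11.8
tcp_pos: [531.2, 83.6, 66.8]
tool_rot: [[-0.159, 0.987, 0.0], [0.987, 0.159, 0.0], [0.0, 0.0, -1.0]]
wrist_force: [0.7, -2.6, -2.0]
opening: 0.246
gripper_force: 58.9
[-0.54929521 -0.10199341 -0.04330444] [ 0.7351593  -2.57038003 -1.95091382]
```

```bash
ok(){ tee o.txt | sed -n '/time_s\|tcp_pos\|wrist/p' | tr '\n' ' '; echo; python3 - <<'E'
import re,sys
f=eval(re.search(r'wrist_force: (.*)',open('o.txt').read())[1]);sys.exit(abs(f[1])>5.5)
E
}
python3 -m jog '[{"travel":[0.001,0,0],"twist":0,"gripper":255},{"travel":[0.001,0,0],"twist":0,"gripper":255},{"travel":[0.001,0,0],"twist":0,"gripper":255},{"travel":[0.001,0,0],"twist":0,"gripper":255}]'|ok && python3 -m jog '[{"travel":[0.001,0,0],"twist":0,"gripper":255},{"travel":[0.001,0,0],"twist":0,"gripper":255},{"travel":[0.001,0,0],"twist":0,"gripper":255}]'|ok && python3 -m jog '[{"travel":[0.001,0,0],"twist":0,"gripper":255},{"travel":[0.001,0,0],"twist":0,"gripper":255}]'|ok && python3 -m jog '[{"travel":[0.001,0,0],"twist":0,"gripper":255},{"travel":[0.001,0,0],"twist":0,"gripper":255}]'|ok && python3 -m jog '[{"travel":[0.0005,0,0],"twist":0,"gripper":255},{"travel":[0.0005,0,0],"twist":0,"gripper":255}]'|ok && python3 -m jog '[{"travel":[0.0005,0,0],"twist":0,"gripper":255},{"travel":[0.0005,0,0],"twist":0,"gripper":255}]'|ok && python3 -m jog '[{"travel":[0.0005,0,0],"twist":0,"gripper":255},{"travel":[0.0005,0,0],"twist":0,"gripper":255}]'|ok && python3 -m jog '[{"travel":[0.0005,0,0],"twist":0,"gripper":255},{"travel":[0.0005,0,0],"twist":0,"gripper":255}]'|ok && python3 -m jog '[{"travel":[0.0005,0,0],"twist":0,"gripper":255},{"travel":[0.0005,0,0],"twist":0,"gripper":255}]'|ok && python3 -m jog '[{"travel":[0.0005,0,0],"twist":0,"gripper":255},{"travel":[0.0005,0,0],"twist":0,"gripper":255}]'|ok && python3 -m jog '[{"travel":[0.0005,0,0],"twist":0,"gripper":255},{"travel":[0.0005,0,0],"twist":0,"gripper":255}]'|ok
```

```text
time_s: 12.2 tcp_pos: [530.6, 87.6, 66.8] wrist_force: [0.2, -2.6, -0.4] 
time_s: 12.5 tcp_pos: [530.1, 90.6, 66.8] wrist_force: [0.6, -2.4, -0.2] 
time_s: 12.7 tcp_pos: [529.8, 92.6, 66.8] wrist_force: [0.3, -2.8, -1.4] 
time_s: 12.9 tcp_pos: [529.5, 94.6, 66.8] wrist_force: [0.6, -4.1, -0.8] 
time_s: 13.1 tcp_pos: [529.3, 95.5, 66.8] wrist_force: [0.3, -2.4, -0.3] 
time_s: 13.3 tcp_pos: [529.2, 96.5, 66.8] wrist_force: [0.2, -3.4, -0.6] 
time_s: 13.5 tcp_pos: [529.0, 97.5, 66.8] wrist_force: [0.4, -2.9, -0.3] 
time_s: 13.7 tcp_pos: [528.8, 98.5, 66.8] wrist_force: [0.1, -2.7, -0.5] 
time_s: 13.9 tcp_pos: [528.7, 99.5, 66.8] wrist_force: [1.0, -3.1, -0.9] 
time_s: 14.1 tcp_pos: [528.5, 100.4, 66.8] wrist_force: [-0.1, -2.2, -0.9] 
time_s: 14.3 tcp_pos: [528.4, 101.4, 66.8] wrist_force: [0.3, -3.0, -0.5]
```

```bash
ok(){ tee o.txt | sed -n '/time_s\|tcp_pos\|wrist/p' | tr '\n' ' '; echo; python3 - <<'E'
import re,sys
f=eval(re.search(r'wrist_force: (.*)',open('o.txt').read())[1]);sys.exit(abs(f[1])>5.5)
E
}
python3 -m jog '[{"travel":[0.0005,0,0],"twist":0,"gripper":255},{"travel":[0.0005,0,0],"twist":0,"gripper":255}]'|ok && python3 -m jog '[{"travel":[0.0005,0,0],"twist":0,"gripper":255},{"travel":[0.0005,0,0],"twist":0,"gripper":255}]'|ok && python3 -m jog '[{"travel":[0.0005,0,0],"twist":0,"gripper":255},{"travel":[0.0005,0,0],"twist":0,"gripper":255}]'|ok && python3 -m jog '[{"travel":[0.0005,0,0],"twist":0,"gripper":255},{"travel":[0.0005,0,0],"twist":0,"gripper":255}]'|ok && python3 -m jog '[{"travel":[0.0005,0,0],"twist":0,"gripper":255},{"travel":[0.0005,0,0],"twist":0,"gripper":255}]'|ok && python3 -m jog '[{"travel":[0.0005,0,0],"twist":0,"gripper":255},{"travel":[0.0005,0,0],"twist":0,"gripper":255}]'|ok && python3 -m jog '[{"travel":[0.0005,0,0],"twist":0,"gripper":255},{"travel":[0.0005,0,0],"twist":0,"gripper":255}]'|ok && python3 -m jog '[{"travel":[0.0005,0,0],"twist":0,"gripper":255},{"travel":[0.0005,0,0],"twist":0,"gripper":255}]'|ok && python3 -m jog '[{"travel":[0.0005,0,0],"twist":0,"gripper":255},{"travel":[0.0005,0,0],"twist":0,"gripper":255}]'|ok && python3 -m jog '[{"travel":[0.0005,0,0],"twist":0,"gripper":255},{"travel":[0.0005,0,0],"twist":0,"gripper":255}]'|ok && python3 -m jog '[{"travel":[0.0005,0,0],"twist":0,"gripper":255},{"travel":[0.0005,0,0],"twist":0,"gripper":255}]'|ok && python3 -m jog '[{"travel":[0.0005,0,0],"twist":0,"gripper":255},{"travel":[0.0005,0,0],"twist":0,"gripper":255}]'|ok  && python3 -m jog '[{"travel":[0.0005,0,0],"twist":0,"gripper":255},{"travel":[0.0005,0,0],"twist":0,"gripper":255}]'|ok
```

```text
time_s: 14.5 tcp_pos: [528.2, 102.4, 66.8] wrist_force: [0.3, -3.5, -0.2] 
time_s: 14.7 tcp_pos: [528.0, 103.4, 66.8] wrist_force: [1.3, -3.7, -0.8] 
time_s: 14.9 tcp_pos: [528.0, 103.9, 66.8] wrist_force: [0.6, -7.8, -1.2]
```

```bash
python3 -m jog '[{"travel":[0,0,0],"twist":0,"gripper":255},{"travel":[0,0,0],"twist":0,"gripper":255}]'|grep -e tcp -e wrist;python3 -m jog '[{"travel":[0.0003,0,0],"twist":0,"gripper":255},{"travel":[0,0,0],"twist":0,"gripper":255}]' |grep -e tcp -e wrist
```

```text
tcp_pos: [528.0, 103.8, 66.8]
wrist_force: [1.7, -5.7, -0.4]
tcp_pos: [528.0, 103.9, 66.8]
wrist_force: [1.4, -6.2, -1.2]
```

```bash
python3 -m jog '[{"travel":[0.0005,0,0],"twist":0,"gripper":255},{"travel":[0,0,0],"twist":0,"gripper":255}]'|grep -e tcp -e wrist;python3 -m jog '[{"travel":[0.0003,0,0],"twist":0,"gripper":255},{"travel":[0,0,0],"twist":0,"gripper":255}]' |grep -e tcp -e wrist
```

```text
tcp_pos: [528.1, 104.1, 66.8]
wrist_force: [1.6, -10.0, -2.2]
tcp_pos: [528.0, 104.1, 66.7]
wrist_force: [1.5, -10.7, -1.7]
```

```bash
python3 -m jog '[{"travel":[0,0,0],"twist":0,"gripper":255},{"travel":[0,0,0],"twist":0,"gripper":255},{"travel":[0,0,0],"twist":0,"gripper":255}]'|grep -e tcp -e wrist;python3 -m jog '[{"travel":[-0.0005,0,0],"twist":0,"gripper":255},{"travel":[-0.0005,0,0],"twist":0,"gripper":255},{"travel":[-0.0005,0,0],"twist":0,"gripper":255},{"travel":[-0.0005,0,0],"twist":0,"gripper":255},{"travel":[-0.0005,0,0],"twist":0,"gripper":255},{"travel":[-0.0005,0,0],"twist":0,"gripper":255}]' |grep -e tcp -e wrist;python3 -m jog '[{"travel":[-0.0005,0,0],"twist":0,"gripper":255},{"travel":[-0.0005,0,0],"twist":0,"gripper":255},{"travel":[-0.0005,0,0],"twist":0,"gripper":255},{"travel":[-0.0005,0,0],"twist":0,"gripper":255},{"travel":[0,0,0],"twist":0,"gripper":255}]' |grep -e tcp -e wrist
python3 - <<'E'
from workcell import bot
import cv2,pickle
from h import *
s=bot.get_state();print(s['moment'],s['wrist_force'])
d={n:bot.snapshot(n) for n in("scene","top")};pickle.dump((s,d),open("s3.pkl","wb"))
cv2.imwrite("pics/c6.png",crop(d["scene"],150,160,80,70,8))
E
```

```text
tcp_pos: [528.1, 104.1, 66.7]
wrist_force: [2.4, -11.0, -1.5]
tcp_pos: [528.0, 103.0, 66.7]
wrist_force: [0.3, -0.2, -1.1]
tcp_pos: [528.5, 100.5, 66.8]
wrist_force: [-0.9, -0.2, -1.3]
[ 0.05144679  0.005105   -0.01267918] [-0.93747987 -0.17506492 -1.31076026]
```

View pics/c6.png

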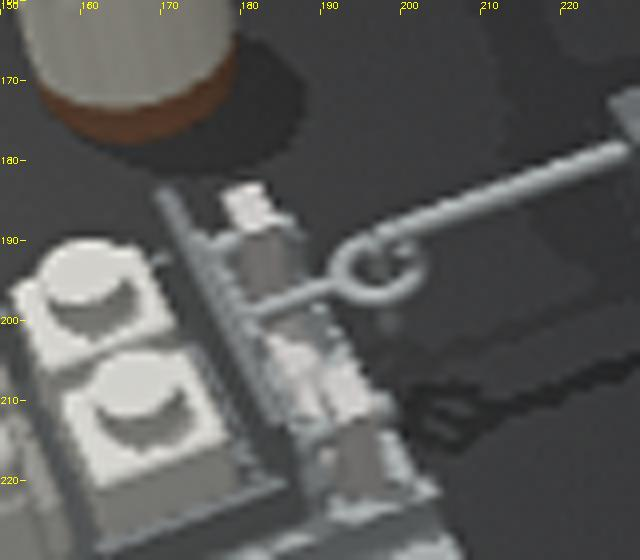

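The tray's front wall touches the screw heads at about (178,190) and (186,213), and the prong stands free in the ring at (197,194). Now I'll lift out.

```bash
python3 -m jog '[{"travel":[-0.0003,0,-0.003],"twist":0,"gripper":255},{"travel":[0,0,-0.003],"twist":0,"gripper":255},{"travel":[0,0,0],"twist":0,"gripper":255}]'|grep -e tcp -e wrist;python3 -m jog '[{"travel":[0,0,-0.004],"twist":0,"gripper":255},{"travel":[0,0,-0.004],"twist":0,"gripper":255},{"travel":[0,0,-0.004],"twist":0,"gripper":255},{"travel":[0,0,-0.004],"twist":0,"gripper":255},{"travel":[0,0,-0.004],"twist":0,"gripper":255}]' |grep -e tcp -e wrist;python3 -m jog '[{"travel":[0,0,-0.006],"twist":0,"gripper":255},{"travel":[0,0,-0.015],"twist":0,"gripper":255},{"travel":[0,0,-0.018],"twist":0,"gripper":255},{"travel":[0,0,-0.018],"twist":0,"gripper":255},{"travel":[0,0,-0.01],"twist":0,"gripper":255},{"travel":[0,0,0],"twist":0,"gripper":255}]' |grep -e tcp -e wrist -e rot
```

```text
tcp_pos: [528.9, 100.2, 73.4]
wrist_force: [0.3, -0.3, -0.3]
tcp_pos: [528.6, 100.2, 93.3]
wrist_force: [1.2, -0.2, -1.3]
tcp_pos: [529.3, 100.3, 161.3]
tool_rot: [[-0.159, 0.987, 0.003], [0.987, 0.159, 0.0], [-0.0, 0.003, -1.0]]
wrist_force: [-0.5, -0.5, -1.4]
```

```bash
python3 -m jog '[{"travel":[0,0,0],"twist":-0.085,"gripper":255},{"travel":[0,0,0],"twist":-0.128,"gripper":255},{"travel":[0,0,0],"twist":-0.128,"gripper":255},{"travel":[0,0,0],"twist":-0.128,"gripper":255},{"travel":[0,0,0],"twist":-0.128,"gripper":255},{"travel":[0,0,0],"twist":-0.128,"gripper":255},{"travel":[0,0,0],"twist":-0.128,"gripper":255},{"travel":[0,0,0],"twist":-0.128,"gripper":255}]'|grep -e rot;python3 -m jog '[{"travel":[0,0,0],"twist":-0.128,"gripper":255},{"travel":[0,0,0],"twist":-0.128,"gripper":255},{"travel":[0,0,0],"twist":-0.128,"gripper":255},{"travel":[0,0,0],"twist":0,"gripper":255}]'|grep rot
python3 -m jog '[{"travel":[0.006,0.0115,0],"twist":0,"gripper":255},{"travel":[0.0135,0.026,0],"twist":0,"gripper":255},{"travel":[0.0135,0.026,0],"twist":0,"gripper":255},{"travel":[0.0135,0.026,0],"twist":0,"gripper":255},{"travel":[0.0135,0.026,0],"twist":0,"gripper":255},{"travel":[0.0135,0.026,0],"twist":0,"gripper":255},{"travel":[0.0135,0.026,0],"twist":0,"gripper":255},{"travel":[0.0075,0.0144,0],"twist":0,"gripper":255}]'|grep tcp;python3 -m jog '[{"travel":[0,0,0],"twist":0,"gripper":255},{"travel":[0,0,0],"twist":0,"gripper":255}]'
python3 - <<'E'
from workcell import bot
import cv2,pickle
from h import *
s=bot.get_state()
d={n:bot.snapshot(n) for n in("scene","top")};pickle.dump((s,d),open("s4.pkl","wb"))
im=np.zeros((600,800,3),np.uint8);a=crop(d["scene"],285,85,65,100,6);b=crop(d["top"],100,160,90,130,4)
im[:600,:390]=a;im[:520,400:760]=b
cv2.imwrite("pics/c7.png",im)
E
```

```text
tool_rot: [[-0.911, 0.412, -0.002], [0.412, 0.911, -0.0], [0.002, -0.001, -1.0]]
tool_rot: [[-0.999, 0.045, -0.002], [0.045, 0.999, -0.0], [0.002, -0.0, -1.0]]
tcp_pos: [440.5, 288.5, 159.5]
time_s: 20.8
tcp_pos: [441.9, 286.6, 159.6]
tool_rot: [[-0.999, 0.046, -0.0], [0.046, 0.999, -0.0], [0.0, -0.0, -1.0]]
wrist_force: [-0.2, 0.3, -0.6]
opening: 0.248
gripper_force: 58.9
```

View pics/c7.png

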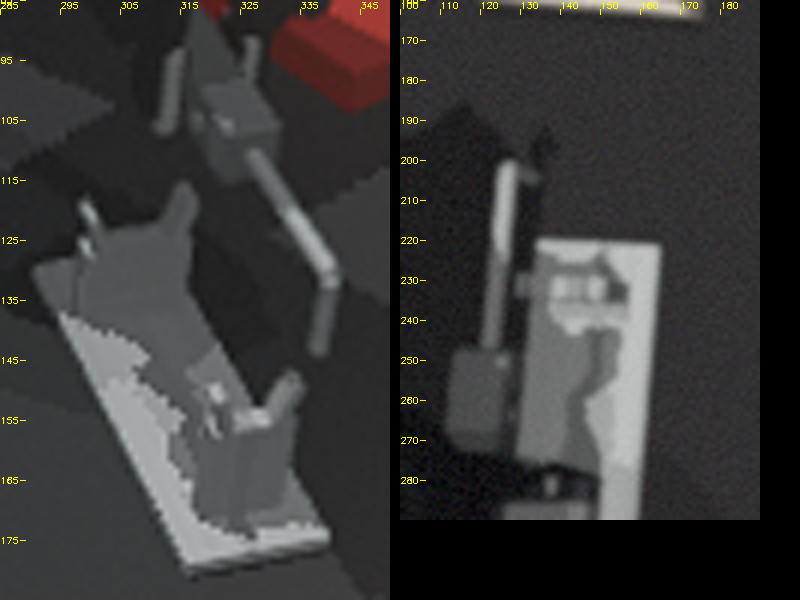

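The hook hangs parallel above the rest, with the bend at (340,130) in the scene view and (127.5,200.5) in the top view. I'll check for slip in the grip.

```bash
python3 - <<'E'
import pickle,numpy as np
from h import *
np.set_printoptions(precision=1,suppress=True)
st,d=pickle.load(open("s4.pkl","rb"));S,T=d["scene"],d["top"]
f=lambda x,y:(100+(x-400)/4-.4,160+y/4-.4)
g=lambda x,y:(285+x/6-.4,85+y/6-.4)
zc=st["tcp_pos"][2]-3.4;print(st["tcp_pos"])
for a in((511,162),(502,245),(490,346)):print("shaft top",plane(T,f(*a),zc+2))
print("handle front top view",[plane(T,f(*a),zc+12) for a in((452,346),(512,346))])
print("tip scene",plane(S,g(319,352),zc-35),"bend",plane(S,g(333,272),zc+2))
E
```

```text
[441.9 286.6 159.6]
shaft top [566.9 278.9 158.2]
shaft top [534.5 280.6 158.2]
shaft top [495.9 283.  158.2]
handle front top view [array([495.8, 293.8, 168.2]), array([495.8, 271.5, 168.2])]
tip scene [566.2 282.5 121.2] bend [568.  281.1 158.2]
```

```bash
python3 -m jog '[{"travel":[-0.0008,0.0004,0.01],"twist":0,"gripper":255},{"travel":[0,0,0.02],"twist":0,"gripper":255},{"travel":[0,0,0.02],"twist":0,"gripper":255},{"travel":[0,0,0.015],"twist":0,"gripper":255},{"travel":[0,0,0.008],"twist":0,"gripper":255},{"travel":[0,0,0],"twist":0,"gripper":255}]'|grep -e tcp -e wrist;python3 -m jog '[{"travel":[0,0,0.005],"twist":0,"gripper":255},{"travel":[0,0,0.005],"twist":0,"gripper":255},{"travel":[0,0,0.004],"twist":0,"gripper":255},{"travel":[0,0,0],"twist":0,"gripper":255}]'|grep -e tcp -e wrist; python3 -m jog '[{"travel":[0,0,0.004],"twist":0,"gripper":255},{"travel":[0,0,0.004],"twist":0,"gripper":255},{"travel":[0,0,0.002],"twist":0,"gripper":255},{"travel":[0,0,0],"twist":0,"gripper":255},{"travel":[0,0,0],"twist":0,"gripper":255}]'|grep -e tcp -e wrist
```

```text
tcp_pos: [442.9, 285.8, 85.4]
wrist_force: [0.7, 0.0, -1.1]
tcp_pos: [443.1, 286.5, 72.5]
wrist_force: [-0.2, -0.3, -0.2]
tcp_pos: [443.3, 286.6, 62.8]
wrist_force: [0.0, -0.7, 0.1]
```

```bash
python3 -m jog '[{"travel":[0,0,0.001],"twist":0,"gripper":255},{"travel":[0,0,0.0005],"twist":0,"gripper":255},{"travel":[0,0,0],"twist":0,"gripper":255}]'|grep -e tcp -e wrist; python3 -m jog '[{"travel":[0,0,0.0005],"twist":0,"gripper":255},{"travel":[0,0,0],"twist":0,"gripper":255},{"travel":[0,0,0],"twist":0,"gripper":255}]'|grep -e tcp -e wrist
```

```text
tcp_pos: [443.3, 286.6, 61.3]
wrist_force: [0.2, -0.1, -0.8]
tcp_pos: [443.3, 286.6, 60.8]
wrist_force: [-0.3, 0.6, -1.1]
```

```bash
python3 -m jog '[{"travel":[0,0,0.0005],"twist":0,"gripper":255},{"travel":[0,0,0],"twist":0,"gripper":255},{"travel":[0,0,0],"twist":0,"gripper":255}]'|grep -e tcp -e wrist; python3 -m jog '[{"travel":[0,0,0.0003],"twist":0,"gripper":255},{"travel":[0,0,0],"twist":0,"gripper":255},{"travel":[0,0,0],"twist":0,"gripper":255}]'|grep -e tcp -e wrist
```

```text
tcp_pos: [443.4, 286.6, 60.4]
wrist_force: [0.4, -0.1, 1.3]
tcp_pos: [443.4, 286.6, 60.4]
wrist_force: [-0.7, -0.1, 5.1]
```

Seated, with the same height and force as at pickup. I'll release slowly, then retreat.

```bash
python3 -m jog '[{"travel":[0,0,0],"twist":0,"gripper":200},{"travel":[0,0,0],"twist":0,"gripper":180},{"travel":[0,0,0],"twist":0,"gripper":160},{"travel":[0,0,0],"twist":0,"gripper":120},{"travel":[0,0,0],"twist":0,"gripper":60},{"travel":[0,0,0],"twist":0,"gripper":0},{"travel":[0,0,0],"twist":0,"gripper":0},{"travel":[0,0,0],"twist":0,"gripper":0}]'|grep -e opening -e wrist; python3 -m jog '[{"travel":[0,0,-0.005],"twist":0,"gripper":0},{"travel":[0,0,-0.015],"twist":0,"gripper":0},{"travel":[0,0,-0.02],"twist":0,"gripper":0},{"travel":[0,0,-0.03],"twist":0,"gripper":0},{"travel":[0,0,-0.03],"twist":0,"gripper":0},{"travel":[0,0,-0.03],"twist":0,"gripper":0},{"travel":[0,0,-0.03],"twist":0,"gripper":0}]'|grep tcp
python3 -m jog '[{"travel":[0.03,0.01,-0.01],"twist":0,"gripper":0},{"travel":[0.03,0.02,0],"twist":0,"gripper":0},{"travel":[0.03,0.02,0],"twist":0,"gripper":0},{"travel":[0.03,0.02,0],"twist":0,"gripper":0},{"travel":[0.03,0.02,0],"twist":0,"gripper":0},{"travel":[0.02,0.01,0],"twist":0,"gripper":0},{"travel":[0,0,0],"twist":0,"gripper":0}]'
python3 - <<'E'
from workcell import bot
import cv2,pickle
from h import *
d={n:bot.snapshot(n) for n in("scene","top")};pickle.dump(d,open("s5.pkl","wb"))
im=np.zeros((600,800,3),np.uint8);a=crop(d["scene"],145,105,200,130,4);b=crop(d["top"],112,195,60,100,2)
im[:520,:800]=a
cv2.imwrite("pics/c8.png",im)
im[:]=0;im[:540,:240]=crop(d["top"],112,195,60,135,4);im[:480,250:766]=crop(d["top"],297,177,86,80,6)
cv2.imwrite("pics/c9.png",im)
E
```

```text
wrist_force: [0.2, 0.2, -0.2]
opening: 1.002
tcp_pos: [443.1, 286.5, 221.7]
time_s: 25.8
tcp_pos: [275.8, 395.3, 230.5]
tool_rot: [[-0.999, 0.042, -0.0], [0.042, 0.999, 0.001], [0.0, 0.001, -1.0]]
wrist_force: [0.4, -0.2, -0.4]
opening: 1.001
gripper_force: 0.0
```

View pics/c9.png

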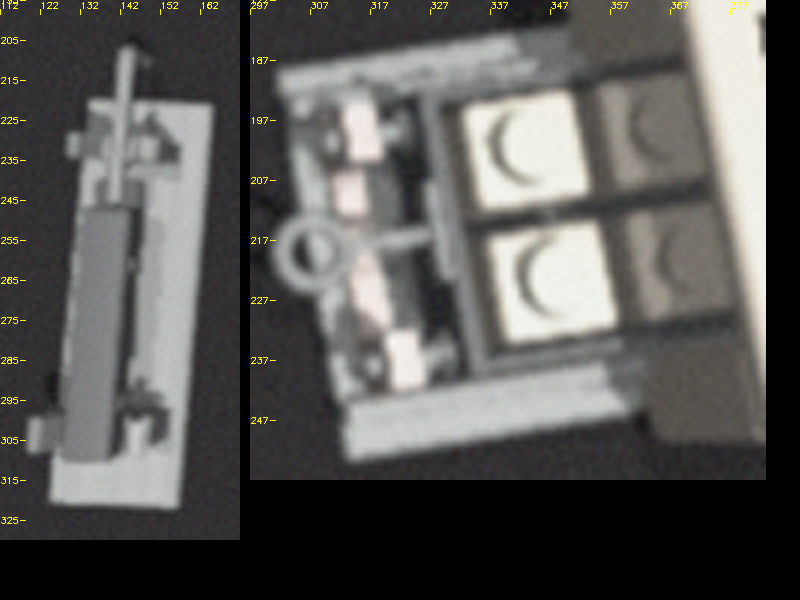

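View pics/c8.png

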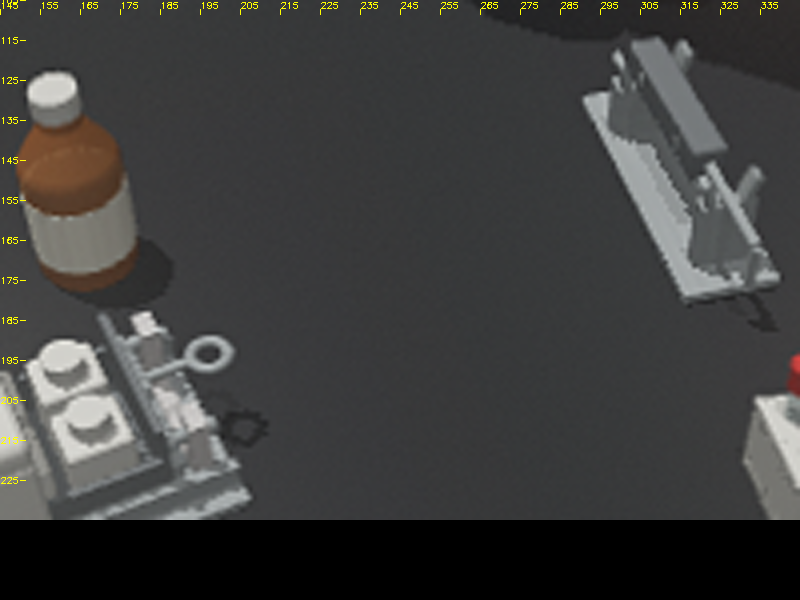

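The hook lies at (127–144, 246–311), as at the start. The tray wall is at the screw heads with the eye out past the posts, and the bystanders that show in these crops have not moved.

```bash
python3 -c "
from workcell import bot
print(bot.job_done())"
```

```text
the job is handed in; nothing more can be done
None
```

The tray is drawn out and left against the stop screw heads (hook pull about 11 N at most), the hook is back on its rest as it was, and the job was handed in at about 26 s of the 64 s allowed.

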